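# Roll the wound coil under the inspection head with the push paddle

### The arm

A 7-joint arm with a two-finger parallel gripper is mounted at the origin on the work surface. World frame = base frame: x ahead of the robot, y to its left, z up, the work surface at z = 0. Lengths are in m, angles in rad, forces in N, time in s.
With the tool pointing down it reaches from about 0.425 to 0.875 m from the base axis. Payload 4.7 kg.
Tool frame: the origin (TCP) lies on the centre line of the jaws, within the pads' length; the fingertips stand ahead of it and the grasp point (between the pads) lies 2 mm behind it (nose_length is the z of the fingertips in the tool frame, in m); z points along the fingers, y is the line along which they close (so a half turn about z gives the same grasp; the last joint's range is limited). The gripper opens to 87 mm and grips with 3 to 60 N. Pads are 19 mm wide; open, the fingers measure 117 mm over their backs; the gripper's body (75 mm by 190 mm) begins 51 mm behind the grasp point.
Start: joints at [1.181, 0.321, -0.07, 1.45, 0.023, 1.371, -0.057], TCP at [0.255, -0.598, 0.24] pointing down, gripper open.
Joint ranges: [-2.86, 2.86], [-0.3, 2.09], [-1.38, 1.24], [0.06, 2.45], [-1.56, 4.7], [0.09, 2.05], [-2.69, 2.69]. Speed limits (rad/s): [2.57, 2.57, 3.14, 3.14, 3.14, 3.14, 3.14].

### API

Orientations are given as a rotation vector (axis times angle).
In Python, from bench import * gives the robot as it stands.
- The arm moves only by the tool send_rows, never from a script. Its arguments are lists of equal length, an entry for each row: "xyz": the shift along the tool's x, y, z in mm, a list of three; "dr": the turn, a rotation vector about the tool's x, y, z in rad, a list of three. A call has exactly 10 rows; each row is the pose to reach, as a shift and turn from the pose commanded when the call began, along the tool's axes at that moment; what a row does not reach only later rows make up. A row lasts 1/12 s, in which the tool goes at most 41.7 mm and 7.16 degrees, less where a joint would pass 70% of its speed; a pose out of reach is approached as far as the arm can. A call with a gripper value outside its range is refused whole. "jaw" is the finger opening in mm, from 0 to 87, set as the call begins (left out, the last holds). The fingers move at their own pace and stop on an object; "grip_force" is the grip in N (left out, the last holds). Time passes only in rows, so rows that repeat a pose let the fingers close, or fill a call up. It gives the time, the measured TCP pose, the force, the opening and the grip force at its end, in the units of the state.
- get_state(): the state, without advancing time (a new reading comes with each control period).
- get_image(name): name is "scene" or "top" or "wrist"; returns the picture (400x640x3 uint8, red, green, blue); there is no depth.
- calibration(name): a dict with "vfov" (degrees; the focal length in pixels is half the picture's height over the tangent of half this angle, whatever the lens; pixels are square), "cx", "cy" (the principal point, pixels), "rvec" (rotation vector, rad) and "tvec" (3), from world to camera coordinates, as OpenCV has them; the wrist camera has in their place "hand_eye" (4x4, takes a point from camera to tool coordinates, whose origin is the TCP and whose axes are the flange's). Camera axes: x right, y down, z forward; pixel columns grow to the right and rows downward; lengths in m; the calibration is good to about 2 mm. The wrist camera is an equidistant fisheye: a pixel r from the principal point sees the ray r / f radians off the axis. A picture is of the moment at which its call begins: read the wrist's pose just before it. calibration takes no time and is no camera call.
- close_job(): hands the job in; it is judged then, once.
The state is a dict: "time": time; "joint_positions": joint angles; "qd": joint speeds; "joint_torque": joint torques, N m; "position": TCP position; "tool_rot": TCP orientation; "ft_force": force on the tool from outside, world axes, zero at the start; "torque": the same for the moment, N m; "grip_width": opening from 0.0 (shut) to 1.0 (fully open); "grip_force": force on a finger pad.
Only numpy, scipy, OpenCV 4.12 (cv2) and the standard library are available. Lean on these libraries where they do the work, as an engineer would, in place of code of your own. Each camera call takes 0.05 s, during which the arm holds its last target. There are 200 camera calls.

### The job

Pick up the push paddle from its mat by its slanting handle and use its blade to roll the wound coil gently along the two rails, without touching the coil with the hand or lifting it, until it drops into the notch under the inspection head. Then stand the paddle back upright on its mat and let go, leaving the coil at rest in the notch. Do not bump the fixture or move the other things on the bench.

Things in the scene. Friction and masses are not known exactly. Their poses are not given: they have to be found in the camera images.
- fixture: Fixed inspection fixture with two rails. Origin: on the table under its middle; x axis = rolling direction (towards the notch), y across the rails, z up. Base plate 410 x 150 x 12 mm, x from -200 to +210 mm. An upright end plate 74 mm high closes the rails at x = 170 mm; behind it, at x = 195 mm, stands the post of the inspection head. All fixture points share its axes.
- notch (a point): Centre of the coil when it rests in the notch, 71 mm above the table, 100 mm along x from the middle of the rails. Pushed over the edge of the 28 mm gap the coil drops 4 mm and stays.
- coil_center (a point): Centre of the wound coil lying across the rails: copper barrel 50 mm diameter, 64 mm long, runs on the rails; black end flanges 68 mm diameter, 6 mm thick, hang outside the rails with 3 mm play; 76 mm long overall, about 0.3 kg. y = axle; x, z turn as it rolls. 75 mm above the table on the rails. Rolls with slight resistance, soon stops; if fast it runs past the notch.
- paddle_grip (a point): Grip point on the axis of the paddle's handle. Paddle axes: x = the way the blade faces, y across, z up. Straight handle 22 mm wide (y), 16 mm thick, 130 mm long, rising from the foot just behind the blade, leaning back 0.70 rad from vertical. The point is 85 mm along it, 71 mm above the foot's underside, 77 mm behind the blade's front face. Grip across the 22 mm. 0.22 kg.
- mat: Black rubber mat, 190 (x) x 170 (y) x 4 mm, fixed on the table, on which the paddle stands. Origin: centre of its underside.
- bottle: Bystander, to be left alone: white bottle, 56 mm across, 120 mm tall. Origin: centre of its underside.
- jar: Bystander, to be left alone: glass jar, 64 mm across, 70 mm tall. Origin: centre of its underside.
- driver: Bystander, to be left alone: screwdriver lying on the table. Origin: about its middle, underside.
- brush: Bystander, to be left alone: brush lying on the table. Origin: about its middle, underside.
- spare: Bystander, to be left alone: spare coil standing on end on the table (64 mm across, 62 mm tall), not the one to roll. Origin: centre of its underside.
- tray: Bystander, to be left alone: open black tray, 140 x 180 x 40 mm. Origin: centre of its underside.
- tin: Bystander, to be left alone: low aluminium tin, 60 mm across, 45 mm tall. Origin: centre of its underside.
- paddle_foot (a point): Centre of the underside of the paddle's foot, a white plate 80 (x) x 90 (y) x 8 mm on which it stands by itself; 4 mm above the table on its mat. Along its front edge stands the slippery blade, 90 mm wide, 45 mm high (from the underside), 8 mm thick, front face at x = 40 mm. Paddle axes.
- rail_middle (a point): Point midway between the rails at rail-top height, 50 mm above the table, above the fixture's origin. Two level steel rails, 10 mm wide, centres 48 mm apart, from x = -200 to +170 mm of here, with a 5 mm high ridge on top at the start (x = -200 to -195) and a gap in both from x = 86 to 114 mm: the notch.
- head_edge (a point): Middle of the lower edge of the inspection head where the coil comes in, 189 mm above the table, 95 mm before the notch centre. The head is a white slab 165 mm along x, 190 mm across, 28 mm thick, with a tube on top, hanging over the notch: a hand pointing straight down would hit it, so lean the hand back, away from it, along the paddle's handle.
Things that resemble listed ones, but are neither listed nor needed, are in the scene too. What is shaped like the part that bears paddle_grip but pink or red is not meant.

How it is judged:
On the way, in this order (a step that is already met when the one before it is completed fails the run):
1. the paddle is lifted clear of its mat (z of paddle_grip in the frame of mat above 0.1 m and distance of coil_center from where it was at the start of the episode below 0.02 m), for 0.1 s.
2. the coil is on its way along the rails, more than 30 mm from its start and still short of the notch, with the paddle close behind it (distance of coil_center from where it was at the start of the episode above 0.03 m and x of coil_center in the frame of notch below -0.016 m and distance between paddle_grip and coil_center below 0.16 m and z of paddle_grip in the frame of mat above 0.1 m), for 0.1 s.
3. the coil rests in the notch (x of coil_center in the frame of notch between -0.006 and 0.006 m and y of coil_center in the frame of notch between -0.006 and 0.006 m and z of coil_center in the frame of notch between -0.003 and 0.003 m and linear speed of coil below 0.02 m/s), for 0.2 s.
At the end, for the whole second after the job is handed in: The coil lies at rest in the notch (centre within 6 mm along and across and 3 mm in height of its resting place, axle square within 0.12 rad); the paddle stands still on its foot, foot centre over the mat and within 5 mm of its surface, upright within 0.1 rad (all of step 3 and angle between paddle_grip's own z axis and vertical below 0.1 rad and linear speed of paddle below 0.02 m/s and angle between the y axis of coil_center and the y axis of notch, either way round below 0.12 rad and x of paddle_foot in the frame of mat between -0.095 and 0.095 m and y of paddle_foot in the frame of mat between -0.085 and 0.085 m and z of paddle_foot in the frame of mat between -0.001 and 0.009 m); the robot touches nothing.
It fails at once if the hand or arm touches the coil (contact force between any of the fingers, the arm and coil above 0.3 N).
It fails at once if the coil is not treated gently: faster than 0.35 m/s or pushed harder than 10 N (linear speed of coil above 0.35 m/s or contact force between paddle and coil above 10 N).
It fails at once if the coil is lifted or falls off the rails, or turns askew on them (z of coil_center in the frame of notch above 0.02 m or z of coil_center in the frame of notch below -0.012 m or angle between the y axis of coil_center and the y axis of notch, either way round above 0.4 rad).
It fails at once if the fixture is bumped by the hand, arm or paddle harder than 20 N (contact force between any of the fingers, the arm, paddle and fixture above 20 N).
It fails at once if another thing on the bench is moved more than 20 mm (distance of any of bottle, jar, driver, brush, spare, tray, tin from where it was at the start of the episode above 0.02 m).
It also fails if it takes over 51 s, if anything falls off the work surface, if the arm or the gripper's body presses on something with over 40 N, if the wrist force passes 120 N, or if a joint passes its speed limit or range.

## Working session

There is one attempt and no reset: what is moved stays moved. The work goes in short steps, Python scripts to look and compute and a tool call to move; the robot and the scene stay as the last step left them, time stands still between calls to the robot, and variables do not carry over. Pictures are saved under pics/ and viewed, at most 10 in all, crops included, and the job is handed in when it is done.

Besides the shell and the picture viewer there is one more tool, called as name(argument=value, ...) on one line, values as JSON. send_rows: Moves the arm, as the interface text tells. Its arguments: {"type":"object","properties":{"xyz":{"type":"array"},"dr":{"type":"array"},"jaw":{"type":"number"},"grip_force":{"type":"number"}},"required":["xyz","dr"]}

```bash
mkdir -p pics; ls; python3 - <<'E'
from bench import *
import cv2
print(get_state())
for n in("scene","top","wrist"):
    print(n,calibration(n)); 
    im=get_image(n); cv2.imwrite(f"pics/{n}0.png",im[:,:,::-1])
E
```

```text
pics
{'time': 0.0, 'joint_positions': array([ 1.18112946,  0.32187398, -0.07009064,  1.45167684,  0.02260379,
        1.37076439, -0.0569236 ]), 'qd': array([-0.00028576,  0.0003076 ,  0.00076548,  0.00034376,  0.00025184,
        0.00242364,  0.00147978]), 'joint_torque': array([-2.47310209e-05, -4.91294539e+01, -4.03822884e-01, -3.12527204e+01,
       -6.39894395e-02,  4.36927029e-02,  1.72765772e-04]), 'position': array([ 0.25513221, -0.59727868,  0.23842748]), 'tool_rot': array([-3.07594880e+00, -6.29580838e-01,  7.59015824e-04]), 'ft_force': array([ 1.03899306,  0.65285837, -0.26861276]), 'torque': array([-0.03299794, -0.00925645,  0.04900911]), 'grip_force': 0.0, 'grip_width': 1.0003573772069734}
scene {'vfov': 44.39594165583313, 'cx': 322.985897586371, 'cy': 201.62110223461735, 'rvec': array([ 0.4401113 , -2.81168232,  1.02259454]), 'tvec': array([0.45871448, 0.24211855, 1.65410217])}
top {'vfov': 57.3834886244821, 'cx': 323.1906930473266, 'cy': 201.33301294896927, 'rvec': array([ 2.19682729, -2.17033282,  0.06607181]), 'tvec': array([-0.03834611,  0.5131876 ,  1.27179692])}
wrist {'vfov': 65.70646984690485, 'cx': 316.4286862832488, 'cy': 204.53098155938537, 'hand_eye': array([[-7.97010942e-04, -9.53328697e-01, -3.01933372e-01,
         8.29384369e-02],
       [ 9.99999516e-01, -5.85627323e-04, -7.90622189e-04,
         1.04730546e-04],
       [ 5.76902389e-04, -3.01933856e-01,  9.53328702e-01,
        -1.45421113e-01],
       [ 0.00000000e+00,  0.00000000e+00,  0.00000000e+00,
         1.00000000e+00]])}
```

View pics/scene0.png

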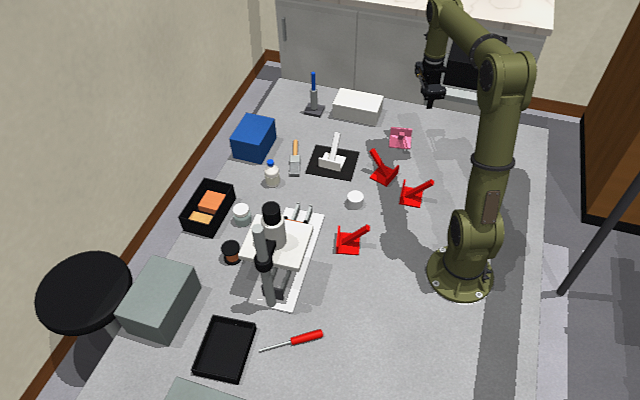

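View pics/top0.png

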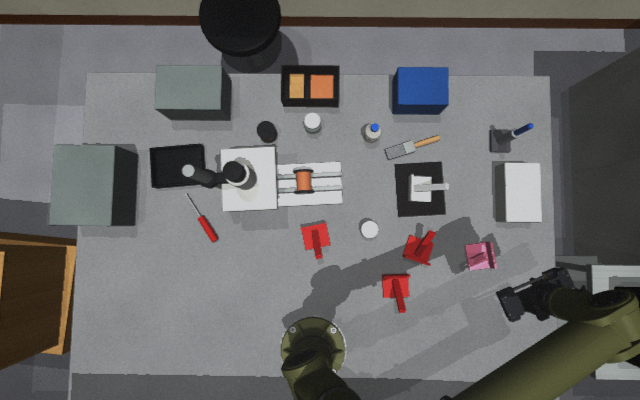

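Scene: the white paddle stands on the black mat (top view ~(420,188), handle to the right). The coil is at (304,180), with the head to its left at (250,180). Red and pink decoys sit below them.

```bash
cat > h.py <<'E'
import numpy as np, cv2
from scipy.spatial.transform import Rotation as R
from bench import *
def cam(n):
    c=calibration(n); f=200/np.tan(np.radians(c['vfov']/2))
    return f,c['cx'],c['cy'],R.from_rotvec(c['rvec']).as_matrix(),np.array(c['tvec'])
def ray(n,uv):
    f,cx,cy,M,t=cam(n); d=M.T@np.array([(uv[0]-cx)/f,(uv[1]-cy)/f,1.]); return -M.T@t,d
def onplane(n,uv,z):
    o,d=ray(n,uv); return o+d*(z-o[2])/d[2]
def proj(n,p):
    f,cx,cy,M,t=cam(n); q=M@np.asarray(p)+t; return np.array([cx+f*q[0]/q[2],cy+f*q[1]/q[2]])
E
python3 - <<'E'
from h import *
im=cv2.imread("pics/top0.png")
cv2.imwrite("pics/c1.png",cv2.resize(im[135:220,210:460],None,fx=3.2,fy=3.2,interpolation=cv2.INTER_CUBIC))
hsv=cv2.cvtColor(im,cv2.COLOR_BGR2HSV)
def comp(mask,x0,y0,x1,y1):
    m=np.zeros_like(mask);m[y0:y1,x0:x1]=mask[y0:y1,x0:x1]
    n,l,s,c=cv2.connectedComponentsWithStats(m); i=1+np.argmax(s[1:,4]); 
    cn=max(cv2.findContours((l==i).astype(np.uint8),0,1)[0],key=cv2.contourArea)
    return s[i],c[i],cv2.minAreaRect(cn),cv2.boxPoints(cv2.minAreaRect(cn))
dark=((hsv[...,2]<60)*255).astype(np.uint8)
r=comp(dark,380,150,460,225); print("mat",r); print([onplane("top",p,.004).round(4) for p in r[3]])
m=((hsv[...,0]<20)&(hsv[...,1]>110)&(hsv[...,2]>60)).astype(np.uint8)*255
r=comp(m,285,160,325,205);print("coil",r); print(onplane("top",r[1],.095),[onplane("top",p,.09).round(4) for p in r[3]])
w=((hsv[...,2]>150)&(hsv[...,1]<40)).astype(np.uint8)*255
r=comp(w,398,168,442,210);print("paddle",r,[onplane("top",p,.03).round(4) for p in r[3]])
r=comp(w,215,140,279,215);print("head",r,[onplane("top",p,.217).round(4) for p in r[3]])
E
```

```text
mat (array([ 395,  162,   50,   55, 1752], dtype=int32), array([418.30650685, 189.03881279]), ((419.41827392578125, 188.692626953125), (52.33538055419922, 47.282745361328125), 86.42366790771484), array([[394.19064, 164.0506 ],
       [441.38132, 161.1012 ],
       [444.6459 , 213.33466],
       [397.45523, 216.28406]], dtype=float32))
[array([ 0.6514, -0.2848,  0.004 ]), array([ 0.664 , -0.4536,  0.004 ]), array([ 0.477 , -0.4634,  0.004 ]), array([ 0.4645, -0.2962,  0.004 ])]
coil (array([296, 171,  15,  20, 253], dtype=int32), array([303.12252964, 180.39130435]), ((303.4568786621094, 180.2672576904297), (18.908491134643555, 14.034564018249512), 86.633544921875), array([[295.89655, 171.2414 ],
       [309.90686, 170.41727],
       [311.0172 , 189.29312],
       [297.0069 , 190.11725]], dtype=float32))
[0.5774128  0.03495127 0.095     ] [array([0.6086, 0.06  , 0.09  ]), array([0.6119, 0.0131, 0.09  ]), array([0.5485, 0.0084, 0.09  ]), array([0.5452, 0.0552, 0.09  ])]
paddle (array([411, 175,  31,  27, 542], dtype=int32), array([422.42066421, 188.28413284]), ((425.7992248535156, 188.70901489257812), (30.3294734954834, 24.987863540649414), 5.194429397583008), array([[409.56564, 199.77869],
       [411.8279 , 174.89343],
       [442.0328 , 177.63934],
       [439.77054, 202.5246 ]], dtype=float32)) [array([ 0.5218, -0.3334,  0.03  ]), array([ 0.6093, -0.3416,  0.03  ]), array([ 0.6008, -0.4471,  0.03  ]), array([ 0.5134, -0.4384,  0.03  ])]
head (array([ 221,  147,   56,   65, 2646], dtype=int32), array([250.87906274, 180.3329554 ]), ((248.0353240966797, 178.8411865234375), (63.08341598510742, 55.27033615112305), 88.49256896972656), array([[219.57996, 148.03738],
       [274.83118, 146.5834 ],
       [276.4907 , 209.64499],
       [221.23947, 211.09897]], dtype=float32)) [array([0.6574, 0.2807, 0.217 ]), array([0.6637, 0.1141, 0.217 ]), array([0.4736, 0.1051, 0.217 ]), array([0.4673, 0.2698, 0.217 ])]
```

View pics/c1.png

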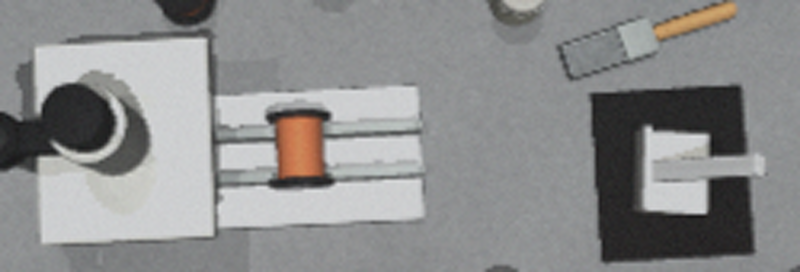

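```bash
python3 - <<'E'
from h import *
P=lambda u,v:(210+(u+.5)/3.2-.5,135+(v+.5)/3.2-.5)
for n,uv,z in [("base c1",(417,86),.012),("base c2",(424,217),.012),("rail1 a",(220,132),.05),("rail1 b",(420,124),.05),("rail2 a",(222,178),.05),("rail2 b",(422,170),.05),
 ("foot rt",(709,135),.012),("foot rb",(707,213),.012),("blade t",(646,126),.049),("blade b",(640,211),.049),("hend t",(765,154),.105),("hend b",(766,177),.105),("coil l",(278,148),.075),("coil r",(326,147),.075),("coilfl t",(298,108),.1),("coilfl b",(301,182),.1),("headt",(208,38),.217),("headb",(214,236),.217)]:
    print(n,onplane("top",P(*uv),z).round(4))
im=cv2.imread("pics/scene0.png")
a=cv2.resize(im[120:190,300:370],None,fx=5,fy=5,interpolation=cv2.INTER_CUBIC)
b=cv2.resize(im[190:260,265:335],None,fx=5,fy=5,interpolation=cv2.INTER_CUBIC)
cv2.imwrite("pics/c2.png",np.hstack([a,b]))
E
```

```text
base c1 [ 0.657  -0.0902  0.012 ]
base c2 [ 0.5107 -0.0993  0.012 ]
rail1 a [0.5976 0.1235 0.05  ]
rail1 b [ 0.6088 -0.0924  0.05  ]
rail2 a [0.5478 0.1203 0.05  ]
rail2 b [ 0.5589 -0.095   0.05  ]
foot rt [ 0.6057 -0.4146  0.012 ]
foot rb [ 0.5189 -0.4117  0.012 ]
blade t [ 0.6096 -0.3361  0.049 ]
blade b [ 0.5175 -0.3293  0.049 ]
hend t [ 0.5738 -0.445   0.105 ]
hend b [ 0.55   -0.4458  0.105 ]
coil l [0.5779 0.0585 0.075 ]
coil r [0.5795 0.0078 0.075 ]
coilfl t [0.6168 0.0364 0.1   ]
coilfl b [0.5397 0.0321 0.1   ]
headt [0.6638 0.1146 0.217 ]
headb [0.4773 0.1051 0.217 ]
```

View pics/c2.png

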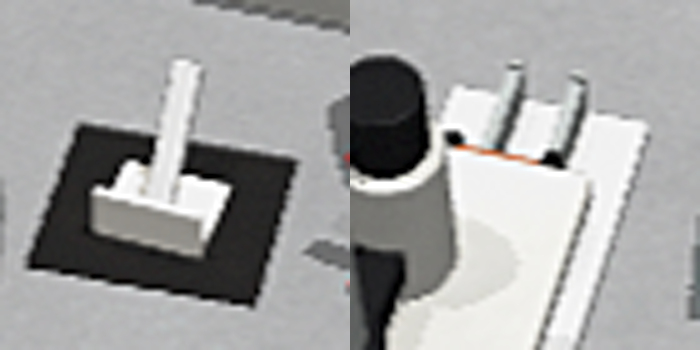

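Paddle front view is clear in the crop. Estimates: grip at (0.5625,-0.410,0.075), fixture origin at (0.5725,0.105) with yaw 90°+3°, coil at fixture x≈-71 mm. Next step is the pregrasp.

```bash
cat >> h.py <<'E'
LEAN=.70
def ori(yx,lean=LEAN):
    """tool matrix for paddle x heading vector yx (2d), lean"""
    a=np.array([*yx,0.]);a/=np.linalg.norm(a); u=np.array([0,0,1.])
    z=np.sin(lean)*a-np.cos(lean)*u; x=np.cos(lean)*a+np.sin(lean)*u
    return np.column_stack([x,np.cross(z,x),z])
def rel(p,M):
    s=get_state(); C=R.from_rotvec(s['tool_rot']).as_matrix()
    d=C.T@(np.asarray(p)-s['position'])*1000; r=R.from_matrix(C.T@M).as_rotvec()
    print("t",round(s['time'],2),"pos",s['position'].round(4),"F",s['ft_force'].round(1),"w",round(s['grip_width']*87,1))
    print("xyz",d.round(1),"dr",r.round(3),"norm",np.linalg.norm(d).round(1),np.linalg.norm(r).round(3))
E
python3 - <<'E'
from h import *
print(calibration("wrist").keys(), get_state().keys())
try: print(nose_length)
except Exception as e: print(e)
rel([.5625,-.481,.20],ori((.01,1)))
E
```

```text
dict_keys(['vfov', 'cx', 'cy', 'hand_eye']) dict_keys(['time', 'joint_positions', 'qd', 'joint_torque', 'position', 'tool_rot', 'ft_force', 'torque', 'grip_force', 'grip_width'])
0.017
t 0.15 pos [ 0.2552 -0.5974  0.2387] F [-0.4  0.4 -0. ] w 86.8
xyz [328.3  13.8  38.7] dr [ 0.403  0.618 -1.108] norm 330.9 1.331
```

send_rows(xyz=[[30,1,4],[60,3,8],[95,4,11],[130,6,15],[165,7,19],[200,8,23],[235,10,27],[265,11,31],[300,13,35],[328,14,39]], dr=[[0.04,0.06,-0.1],[0.07,0.11,-0.2],[0.11,0.17,-0.3],[0.14,0.22,-0.4],[0.18,0.28,-0.5],[0.22,0.33,-0.6],[0.25,0.39,-0.7],[0.29,0.44,-0.8],[0.32,0.5,-0.9],[0.36,0.56,-1.0]], jaw=60)

```text
time: 0.98
position: [0.5638, -0.4811, 0.2006]
tool_rot: [-1.97, -1.737, -0.624]
ft_force: [1.1, -0.4, 0.4]
grip_width: 0.691
grip_force: 0.0
```

```bash
python3 - <<'E'
from h import *
rel([.5625,-.481,.17],ori((.01,1)));print(get_state()['joint_positions'].round(2))
E
```

```text
t 0.98 pos [ 0.5638 -0.4811  0.2006] F [ 1.1 -0.4  0.4] w 60.1
xyz [-18.4  -0.4  24.5] dr [ 0.043  0.059 -0.101] norm 30.6 0.124
[ 1.01  0.94 -0.37  0.75 -0.21  1.89  0.58]
```

send_rows(xyz=[[-5,0,6],[-10,0,12],[-14,0,18],[-18,0,24],[-18,0,24],[-18,0,24],[-18,0,24],[-18,0,24],[-18,0,24],[-18,0,24]], dr=[[0.01,0.02,-0.03],[0.02,0.03,-0.05],[0.03,0.05,-0.08],[0.04,0.06,-0.1],[0.04,0.06,-0.1],[0.04,0.06,-0.1],[0.04,0.06,-0.1],[0.04,0.06,-0.1],[0.04,0.06,-0.1],[0.04,0.06,-0.1]])

```text
time: 1.82
position: [0.5615, -0.4821, 0.1717]
tool_rot: [-1.835, -1.804, -0.666]
ft_force: [0.0, -0.2, -0.7]
grip_width: 0.69
grip_force: 0.0
```

```bash
cat >> h.py <<'E'
def wcam(s):
    c=calibration("wrist"); f=200/np.tan(np.radians(c['vfov']/2)); H=np.eye(4);H[:3,:3]=R.from_rotvec(s['tool_rot']).as_matrix();H[:3,3]=s['position']
    return f,c['cx'],c['cy'],H@np.array(c['hand_eye'])
def wplane(s,uv,z):
    f,cx,cy,T=wcam(s); v=np.array([uv[0]-cx,uv[1]-cy]); r=np.linalg.norm(v); th=r/f
    d=T[:3,:3]@np.array([*(v/r*np.sin(th)),np.cos(th)]); o=T[:3,3]; return o+d*(z-o[2])/d[2]
E
python3 - <<'E'
from h import *
rel([.5625,-.481,.17],ori((.01,1)));s=get_state();print(s['joint_positions'].round(2))
np.save("s1.npy",np.r_[s['position'],s['tool_rot']])
cv2.imwrite("pics/w1.png",get_image("wrist")[:,:,::-1])
E
```

```text
t 1.82 pos [ 0.5615 -0.4821  0.1717] F [ 0.  -0.2 -0.7] w 60.1
xyz [-0.2  1.   2. ] dr [ 0.004  0.003 -0.006] norm 2.2 0.008
[ 1.01  1.02 -0.39  0.69 -0.2   1.94  0.68]
```

View pics/w1.png

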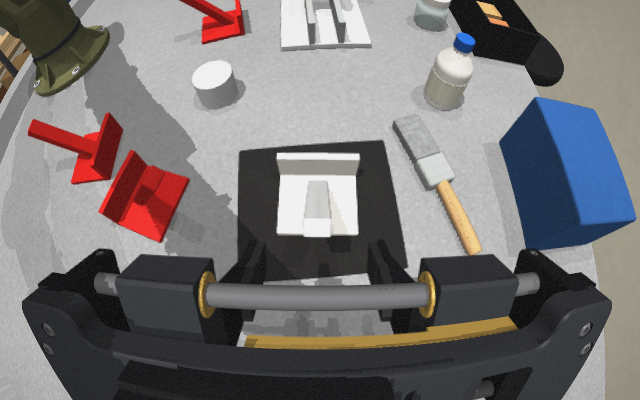

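Wrist view: the paddle sits upright. Blade top edge (277,154)–(359,154), foot rear corners (279,234)/(358,234), handle end (303..331, 236).

```bash
python3 - <<'E'
from h import *
a=np.load("s1.npy");s=dict(position=a[:3],tool_rot=a[3:])
im=cv2.imread("pics/w1.png");g=cv2.cvtColor(im,cv2.COLOR_BGR2GRAY)
for v in (160,205,225):
    r=g[v,265:375].astype(int);i=np.where(r>110)[0];print(v,265+i[0],265+i[-1], [wplane(s,(265+k,v),z).round(4) for k,z in((i[0],.03 if v<170 else .012),(i[-1],.03 if v<170 else .012))])
for n,uv,z in [("bl",(277,154),.049),("br",(359,154),.049),("fl",(279,235),.012),("fr",(358,235),.012),("h up l",(303,218),.112),("h up r",(330,218),.112),("end low l",(303,236),.102),("end low r",(330,236),.102)]:
    print(n,wplane(s,uv,z).round(4))
cv2.imwrite("pics/c3.png",cv2.resize(im[140:250,260:375],None,fx=5,fy=5,interpolation=cv2.INTER_CUBIC))
E
```

```text
160 277 359 [array([ 0.5182, -0.3289,  0.03  ]), array([ 0.6129, -0.3305,  0.03  ])]
205 278 357 [array([ 0.5191, -0.3777,  0.012 ]), array([ 0.6091, -0.3792,  0.012 ])]
225 277 357 [array([ 0.5186, -0.4017,  0.012 ]), array([ 0.6076, -0.4033,  0.012 ])]
bl [ 0.5205 -0.3325  0.049 ]
br [ 0.6103 -0.334   0.049 ]
fl [ 0.5211 -0.4133  0.012 ]
fr [ 0.608  -0.4149  0.012 ]
h up l [ 0.5515 -0.43    0.112 ]
h up r [ 0.5724 -0.4304  0.112 ]
end low l [ 0.5511 -0.4415  0.102 ]
end low r [ 0.5724 -0.4419  0.102 ]
```

View pics/c3.png

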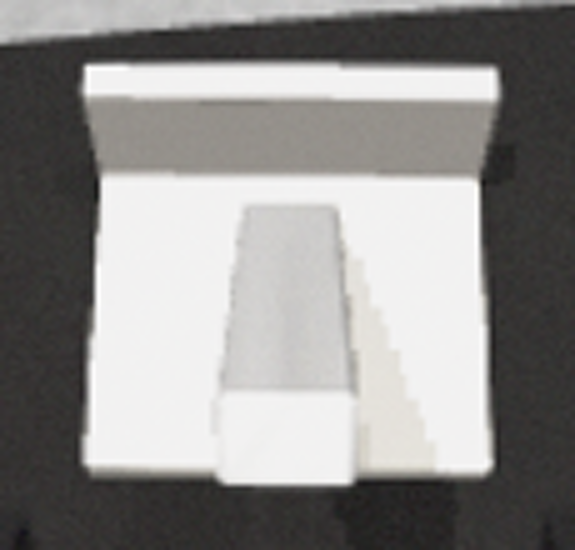

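```bash
python3 - <<'E'
from h import *
M=ori((.02,1)); rel(np.array([.563,-.409,.075])+.001*M[:,2],M)
E
```

```text
t 1.87 pos [ 0.5615 -0.482   0.1714] F [ 0.6  0.2 -0.4] w 59.8
xyz [ -5.9   0.3 121.7] dr [-0.002  0.003  0.002] norm 121.9 0.004
```

send_rows(xyz=[[-3,0,15],[-6,0,32],[-6,0,50],[-6,0,68],[-6,0,84],[-6,0,98],[-6,0,110],[-6,0,118],[-6,0,122],[-6,0,122]], dr=[[0,0,0],[0,0,0],[0,0,0],[0,0,0],[0,0,0],[0,0,0],[0,0,0],[0,0,0],[0,0,0],[0,0,0]])

```text
time: 2.7
position: [0.5625, -0.4074, 0.0729]
tool_rot: [-1.833, -1.802, -0.666]
ft_force: [-0.6, 0.6, 0.3]
grip_width: 0.689
grip_force: 0.0
```

```bash
python3 - <<'E'
from h import *
M=ori((.02,1)); rel(np.array([.563,-.409,.075])+.001*M[:,2],M)
s=get_state();print(s['joint_positions'].round(2))
np.save("s2.npy",np.r_[s['position'],s['tool_rot']])
im=get_image("wrist")[:,:,::-1];cv2.imwrite("pics/w2.png",im)
cv2.imwrite("pics/c4.png",cv2.resize(im[140:320,220:420],None,fx=3,fy=3,interpolation=cv2.INTER_CUBIC))
E
```

```text
t 2.7 pos [ 0.5625 -0.4074  0.0729] F [-0.6  0.6  0.3] w 59.9
xyz [ 0.1  0.5 -1.7] dr [-0.004  0.001  0.002] norm 1.7 0.004
[ 1.02  0.95 -0.4   1.03 -0.2   1.67  0.71]
```

View pics/c4.png

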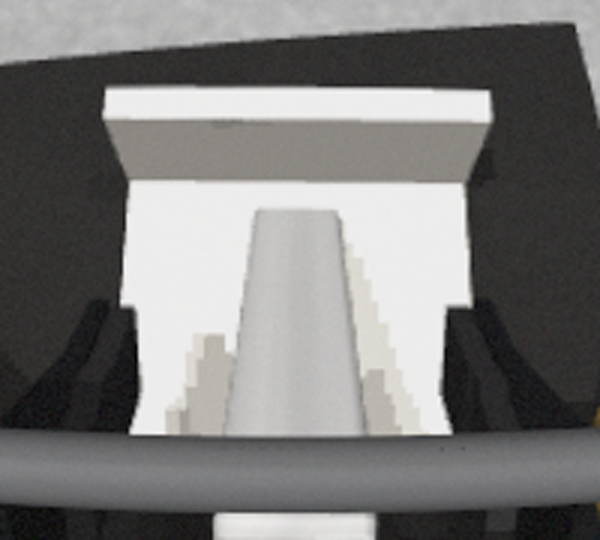

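The handle (crop x 230–362) is centred between the fingers (140/445), so I close the gripper.

send_rows(xyz=[[0,0,0],[0,0,0],[0,0,0],[0,0,0],[0,0,0],[0,0,0],[0,0,0],[0,0,0],[0,0,0],[0,0,0]], dr=[[0,0,0],[0,0,0],[0,0,0],[0,0,0],[0,0,0],[0,0,0],[0,0,0],[0,0,0],[0,0,0],[0,0,0]], jaw=0, grip_force=50)

```text
time: 3.58
position: [0.5628, -0.408, 0.0734]
tool_rot: [-1.834, -1.803, -0.667]
ft_force: [0.4, 0.1, 0.5]
grip_width: 0.253
grip_force: 49.9
```

```bash
python3 - <<'E'
from h import *
s=get_state();np.save("sg.npy",np.r_[s['position'],s['tool_rot']]); print(s['grip_force'])
C=R.from_rotvec(s['tool_rot']).as_matrix(); print(C.round(3))
rel(s['position']+[0,0,.12],C)
E
```

```text
49.937623059377074
[[ 0.013  1.     0.01 ]
 [ 0.766 -0.017  0.643]
 [ 0.643 -0.001 -0.766]]
t 3.58 pos [ 0.5628 -0.408   0.0734] F [0.4 0.1 0.5] w 22.0
xyz [ 77.1  -0.1 -91.9] dr [0. 0. 0.] norm 120.0 0.0
```

send_rows(xyz=[[3,0,-3],[8,0,-9],[16,0,-19],[26,0,-31],[37,0,-44],[48,0,-57],[58,0,-70],[67,0,-80],[74,0,-88],[77,0,-92]], dr=[[0,0,0],[0,0,0],[0,0,0],[0,0,0],[0,0,0],[0,0,0],[0,0,0],[0,0,0],[0,0,0],[0,0,0]])

```text
time: 4.42
position: [0.5634, -0.4084, 0.196]
tool_rot: [-1.835, -1.806, -0.667]
ft_force: [-1.4, 1.1, -1.6]
grip_width: 0.252
grip_force: 49.9
```

```bash
cat >> h.py <<'E'
FO=np.array([.5725,.105]); FX=np.array([-.053,.9986]); FY=np.array([-.9986,-.053])
def fixp(front,y,under):
    """TCP world for blade front face at fixture x=front (m), foot underside height"""
    q=FO+FX*(front-.077)+FY*y; return np.array([*q,under+.0694])
E
python3 - <<'E'
from h import *
M=ori(FX); rel(fixp(-.135,0,.115),M); print(get_state()['joint_positions'].round(2))
E
```

```text
t 4.42 pos [ 0.5634 -0.4084  0.196 ] F [-1.4  1.1 -1.6] w 21.9
xyz [224.2  15.4 202.6] dr [ 0.046  0.004 -0.052] norm 302.6 0.07
[ 1.02  0.86 -0.42  0.94 -0.23  1.83  0.64]
```

send_rows(xyz=[[9,1,8],[27,2,24],[52,4,47],[80,5,72],[108,7,98],[136,9,123],[164,11,148],[190,13,172],[211,14,191],[224,15,203]], dr=[[0,0,0],[0.01,0,-0.01],[0.01,0,-0.015],[0.015,0,-0.02],[0.02,0,-0.025],[0.03,0,-0.03],[0.035,0,-0.04],[0.04,0,-0.045],[0.045,0,-0.05],[0.046,0.004,-0.052]])

```text
time: 5.25
position: [0.5823, -0.1013, 0.1822]
tool_rot: [-1.753, -1.856, -0.641]
ft_force: [-0.0, 0.4, -1.2]
grip_width: 0.253
grip_force: 49.9
```

```bash
python3 - <<'E'
from h import *
M=ori(FX); rel(fixp(-.135,0,.060),M); s=get_state();print(s['joint_positions'].round(2),s['qd'].round(2))
np.save("s3.npy",np.r_[s['position'],s['tool_rot']])
cv2.imwrite("pics/w3.png",get_image("wrist")[:,:,::-1]);cv2.imwrite("pics/t3.png",get_image("top")[:,:,::-1])
E
```

```text
t 5.25 pos [ 0.5823 -0.1013  0.1822] F [-0.   0.4 -1.2] w 22.0
xyz [-38.4   1.3  36.7] dr [-0.006 -0.004  0.002] norm 53.1 0.008
[ 0.88  0.54 -0.57  1.51 -0.36  1.47  0.49] [-0.11 -0.1  -0.08  0.21 -0.11 -0.22 -0.12]
```

View pics/w3.png

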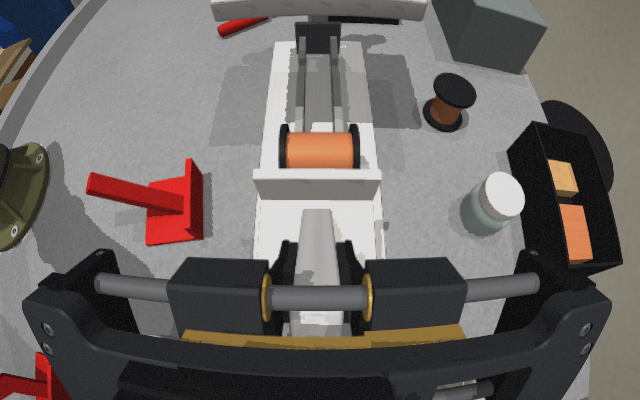

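Coil flanges span 281–361 and blade spans 254–381 px, both centred and parallel. I'll check the fixture line from this view.

```bash
python3 - <<'E'
from h import *
a=np.load("s3.npy");s=dict(position=a[:3],tool_rot=a[3:])
def fx(p): d=p[:2]-FO; return np.r_[d@FX,d@FY].round(4)*1000
for n,uv,z in [("flange top l",(285,124),.108),("flange top r",(356,124),.108),("coil near l",(282,160),.075),("coil near r",(360,160),.075),("base l",(275,42),.012),("base r",(362,42),.012),("base l2",(262,140),.012),("base r2",(374,140),.012),("blade l",(254,170),.158),("blade r",(381,170),.158),("head l",(212,20),.189),("head r",(426,20),.189)]:
    print(n,fx(wplane(s,uv,z)))
im=cv2.imread("pics/t3.png");hsv=cv2.cvtColor(im,cv2.COLOR_BGR2HSV)
m=((hsv[...,0]<20)&(hsv[...,1]>110)&(hsv[...,2]>60));m[:,:285]=0;m[:,325:]=0;m[:160]=0;m[205:]=0
v,u=np.nonzero(m);print("coil top",u.mean(),v.mean(),fx(onplane("top",(u.mean(),v.mean()),.095)))
E
```

```text
flange top l [-52.1  33. ]
flange top r [-51.7 -35.9]
coil near l [-73.3  37.9]
coil near r [-72.9 -42.3]
base l [208.   75.5]
base r [208.8 -74.9]
base l2 [-3.9 75. ]
base r2 [ -3.4 -73.2]
blade l [-131.2   46.4]
blade r [-130.9  -43.7]
head l [ 17.9 101.2]
head r [  19.3 -101.1]
coil top 303.0952380952381 180.37698412698413 [-70.1  -1.2]
```

send_rows(xyz=[[-2,0,2],[-6,0,6],[-12,0,11],[-19,1,18],[-25,1,24],[-30,1,29],[-34,1,33],[-36,1,35],[-36,1,35],[-36,1,35]], dr=[[0,0,0],[0,0,0],[0,0,0],[0,0,0],[0,0,0],[0,0,0],[0,0,0],[0,0,0],[0,0,0],[0,0,0]])

```text
time: 6.18
position: [0.584, -0.1111, 0.1318]
tool_rot: [-1.76, -1.853, -0.642]
ft_force: [0.1, 0.7, -1.6]
grip_width: 0.252
grip_force: 49.9
```

```bash
cat >> h.py <<'E'
def fx(p): d=np.asarray(p)[:2]-FO; return (np.r_[d@FX,d@FY]*1000).round(1)
def coil(tag):
    im=get_image("top");cv2.imwrite(f"pics/{tag}.png",im[:,:,::-1]);hsv=cv2.cvtColor(im,cv2.COLOR_RGB2HSV)
    m=((hsv[...,0]<20)&(hsv[...,1]>110)&(hsv[...,2]>60));m[:,:230]=0;m[:,325:]=0;m[:160]=0;m[205:]=0
    v,u=np.nonzero(m); print("coil top n",len(u), fx(onplane("top",(u.mean(),v.mean()),.095)) if len(u) else None, "u range",(u.min(),u.max()) if len(u) else None)
E
python3 - <<'E'
from h import *
s=get_state();print("blade front",fx(s['position'])+[77,0],"under",s['position'][2]-.0694)
M=ori(FX); rel(fixp(-.085,-.001,.062),M)
E
```

```text
blade front [-1.394e+02 -1.000e-01] under 0.06239562962771518
t 6.18 pos [ 0.584  -0.1111  0.1318] F [ 0.1  0.7 -1.6] w 21.9
xyz [41.2  0.9 35.4] dr [-0.002 -0.003 -0.002] norm 54.4 0.004
```

send_rows(xyz=[[4,0,3],[8,0,6],[11.5,0,10],[15,0,13],[18.5,0,15.5],[21,0,17.5],[23,0,19.5],[25.5,0,21],[28,1,23],[30,1,25]], dr=[[0,0,0],[0,0,0],[0,0,0],[0,0,0],[0,0,0],[0,0,0],[0,0,0],[0,0,0],[0,0,0],[0,0,0]])

```text
time: 7.02
position: [0.5831, -0.0721, 0.1321]
tool_rot: [-1.76, -1.854, -0.642]
ft_force: [-0.5, -0.1, -2.3]
grip_width: 0.255
grip_force: 49.9
```

```bash
python3 - <<'E'
from h import *
s=get_state();print("blade front",fx(s['position'])+[77,0],"under",s['position'][2]-.0694)
M=ori(FX); rel(fixp(-.05,-.001,.062),M); coil("t4")
E
```

```text
blade front [-100.4   -1.2] under 0.06268604995953343
t 7.02 pos [ 0.5831 -0.0721  0.1321] F [-0.5 -0.1 -2.3] w 22.1
xyz [38.  -0.2 33.1] dr [-0.001 -0.002 -0.002] norm 50.4 0.003
coil top n 259 [-68.3  -1.6] u range (np.int64(296), np.int64(309))
```

send_rows(xyz=[[2.5,0,2],[6,0,5],[9.5,0,8],[13,0,11],[16.5,0,14],[20,0,17],[23.5,0,20],[27,0,23],[31,0,26.5],[35,0,30]], dr=[[0,0,0],[0,0,0],[0,0,0],[0,0,0],[0,0,0],[0,0,0],[0,0,0],[0,0,0],[0,0,0],[0,0,0]])

```text
time: 7.9
position: [0.5804, -0.0257, 0.1317]
tool_rot: [-1.76, -1.854, -0.642]
ft_force: [-0.1, 0.2, -2.1]
grip_width: 0.251
grip_force: 49.9
```

```bash
python3 - <<'E'
from h import *
s=get_state();print("blade front",fx(s['position'])+[77,0],"under",s['position'][2]-.0694, s['joint_positions'].round(2))
M=ori(FX); rel(fixp(-.005,-.001,.062),M); coil("t5")
E
```

```text
blade front [-53.9  -1. ] under 0.06232965348339216 [ 0.82  0.54 -0.6   1.64 -0.39  1.3   0.46]
t 7.9 pos [ 0.5804 -0.0257  0.1317] F [-0.1  0.2 -2.1] w 21.8
xyz [37.1 -0.  31.8] dr [-0.002 -0.002 -0.002] norm 48.9 0.003
coil top n 254 [-23.1  -1.2] u range (np.int64(282), np.int64(296))
```

send_rows(xyz=[[3,0,2.5],[6.5,0,5.5],[10,0,8.5],[13.5,0,11.5],[17,0,14.5],[20.5,0,17.5],[24,0,20.5],[27.5,0,23.5],[31,0,26.5],[35,0,30]], dr=[[0,0,0],[0,0,0],[0,0,0],[0,0,0],[0,0,0],[0,0,0],[0,0,0],[0,0,0],[0,0,0],[0,0,0]])

```text
time: 8.78
position: [0.578, 0.0202, 0.1314]
tool_rot: [-1.76, -1.853, -0.642]
ft_force: [0.2, -1.1, -1.7]
grip_width: 0.252
grip_force: 49.9
```

send_rows(xyz=[[3,0,2.5],[6.5,0,5.5],[10,0,8.5],[13.5,0,11.5],[17,0,14.5],[20.5,0,17.5],[24,0,20.5],[27.5,0,23.5],[30,0,25.5],[32,0,27.5]], dr=[[0,0,0],[0,0,0],[0,0,0],[0,0,0],[0,0,0],[0,0,0],[0,0,0],[0,0,0],[0,0,0],[0,0,0]])

```text
time: 9.62
position: [0.5757, 0.0626, 0.1312]
tool_rot: [-1.76, -1.854, -0.642]
ft_force: [-0.7, -0.4, -2.1]
grip_width: 0.248
grip_force: 49.9
```

```bash
python3 - <<'E'
from h import *
s=get_state();print("blade front",fx(s['position'])+[77,0],"under",s['position'][2]-.0694, s['joint_positions'].round(2))
np.save("s4.npy",np.r_[s['position'],s['tool_rot']])
M=ori(FX); rel(fixp(.058,-.001,.062),M); cv2.imwrite("pics/w4.png",get_image("wrist")[:,:,::-1])
E
```

```text
blade front [34.5 -1. ] under 0.06178883536958375 [ 0.75  0.48 -0.65  1.73 -0.43  1.2   0.39]
t 9.62 pos [0.5757 0.0626 0.1312] F [-0.7 -0.4 -2.1] w 21.6
xyz [18.1  0.  15. ] dr [-0.002 -0.002 -0.002] norm 23.5 0.004
```

View pics/w4.png

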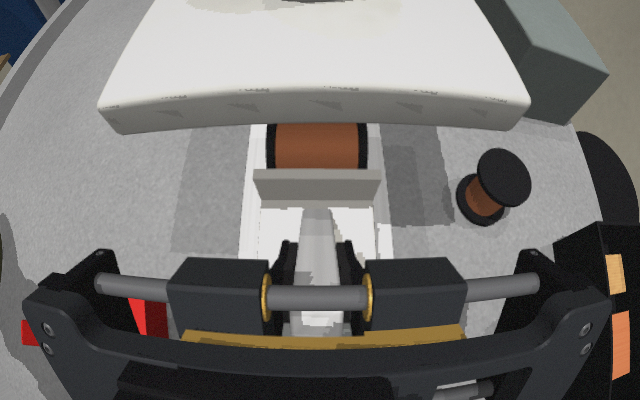

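The coil is right against the blade in front of the head. I push slowly for the last part.

send_rows(xyz=[[1.5,0,1.3],[3,0,2.5],[5,0,4],[6.5,0,5.5],[8,0,7],[10,0,8.5],[11.5,0,9.5],[13,0,11],[15,0,12.5],[16.5,0,14]], dr=[[0,0,0],[0,0,0],[0,0,0],[0,0,0],[0,0,0],[0,0,0],[0,0,0],[0,0,0],[0,0,0],[0,0,0]])

```text
time: 10.5
position: [0.5746, 0.084, 0.1311]
tool_rot: [-1.76, -1.854, -0.642]
ft_force: [0.9, 0.5, -2.6]
grip_width: 0.248
grip_force: 49.9
```

```bash
cat >> h.py <<'E'
def wcoil(tag):
    s=get_state(); im=get_image("wrist"); cv2.imwrite(f"pics/{tag}.png",im[:,:,::-1]); hsv=cv2.cvtColor(im,cv2.COLOR_RGB2HSV)
    m=((hsv[...,0]<20)&(hsv[...,1]>80)&(hsv[...,2]>40)); m[:,:258]=0;m[:,375:]=0;m[:90]=0;m[215:]=0
    v,u=np.nonzero(m); print("wrist barrel u",u.min(),u.max(),"v",v.min(),v.max(),"n",len(u)," bottom row at blade-top height:",fx(wplane(s,(317,v.max()),.107)))
    g=cv2.cvtColor(im,cv2.COLOR_RGB2GRAY); print(g[100:200:4,315])
E
python3 - <<'E'
from h import *
s=get_state();print("blade front",fx(s['position'])+[77,0],"under",s['position'][2]-.0694)
M=ori(FX); rel(fixp(.062,-.001,.062),M); wcoil("w5")
im=cv2.imread("pics/w4.png")[...,::-1]; hsv=cv2.cvtColor(im,cv2.COLOR_RGB2HSV); m=((hsv[...,0]<20)&(hsv[...,1]>80)&(hsv[...,2]>40)); m[:,:258]=0;m[:,375:]=0;m[:90]=0;m[215:]=0
v,u=np.nonzero(m);print("w4",u.min(),u.max(),v.min(),v.max(),len(u))
E
```

```text
blade front [55.9 -1. ] under 0.06173603020757697
t 10.5 pos [0.5746 0.084  0.1311] F [ 0.9  0.5 -2.6] w 21.6
xyz [ 4.8 -0.   3.8] dr [-0.002 -0.002 -0.002] norm 6.1 0.004
wrist barrel u 288 357 v 167 168 n 105  bottom row at blade-top height: [55.4 -0.9]
[210 212 209 209 213 211 213 210 199 147 106 102  94  99  99  94  92 102
 134 133 102 105 101 100 102]
w4 274 359 123 168 3794
```

```bash
python3 - <<'E'
from h import *
for t in("w4","w5"):
    im=cv2.imread(f"pics/{t}.png")[...,::-1]; print(t)
    for v in range(112,184,6): print(v,[tuple(int(c) for c in im[v,u]) for u in (268,280,300,317,340,364)])
s=get_state()
P=lambda p:None
E
```

```text
w4
112 [(108, 108, 102), (108, 107, 103), (105, 103, 100), (108, 107, 103), (107, 106, 102), (106, 106, 103)]
118 [(106, 104, 101), (102, 101, 97), (102, 102, 97), (104, 102, 99), (103, 101, 98), (103, 103, 98)]
124 [(44, 44, 39), (102, 63, 41), (104, 64, 43), (105, 64, 44), (107, 67, 50), (26, 27, 29)]
130 [(25, 20, 21), (113, 70, 48), (116, 73, 50), (119, 73, 51), (116, 72, 48), (21, 23, 21)]
136 [(29, 25, 29), (122, 74, 51), (123, 75, 53), (119, 70, 49), (122, 75, 51), (23, 22, 25)]
142 [(25, 25, 25), (127, 77, 50), (129, 78, 54), (128, 77, 52), (126, 76, 49), (19, 19, 17)]
148 [(29, 30, 32), (129, 79, 55), (129, 81, 56), (128, 78, 52), (131, 81, 54), (26, 30, 30)]
154 [(29, 28, 28), (124, 76, 52), (124, 75, 52), (126, 75, 52), (127, 77, 52), (29, 28, 28)]
160 [(28, 26, 29), (117, 72, 48), (118, 74, 49), (118, 72, 48), (121, 75, 51), (27, 28, 29)]
166 [(20, 22, 22), (112, 68, 44), (111, 67, 45), (113, 71, 50), (113, 71, 48), (25, 18, 22)]
172 [(149, 147, 141), (148, 147, 139), (149, 145, 139), (150, 147, 140), (152, 150, 143), (151, 148, 140)]
178 [(142, 137, 132), (136, 133, 128)
[... 602 characters left out ...]
149)]
142 [(105, 103, 100), (105, 107, 101), (103, 104, 99), (108, 105, 102), (104, 104, 100), (105, 104, 100)]
148 [(106, 106, 103), (106, 106, 102), (105, 104, 100), (93, 91, 87), (102, 102, 96), (99, 101, 95)]
154 [(102, 100, 97), (101, 99, 95), (101, 100, 98), (102, 100, 95), (91, 91, 87), (99, 99, 96)]
160 [(96, 96, 92), (96, 94, 91), (97, 97, 94), (96, 94, 91), (94, 92, 90), (97, 97, 91)]
166 [(91, 90, 88), (93, 92, 89), (88, 86, 82), (89, 88, 84), (85, 84, 82), (74, 74, 69)]
172 [(135, 133, 127), (136, 132, 129), (136, 135, 128), (134, 133, 127), (135, 132, 127), (133, 130, 125)]
178 [(122, 122, 117), (122, 118, 114), (130, 126, 122), (129, 126, 122), (130, 126, 121), (134, 133, 127)]
```

send_rows(xyz=[[1,0,0.8],[2,0,1.7],[3,0,2.5],[3,0,2.5],[1,0,0.8],[-7,0,-6],[-22,0,-18.5],[-42,0,-35.5],[-60,0,-50.5],[-72,0,-60.5]], dr=[[0,0,0],[0,0,0],[0,0,0],[0,0,0],[0,0,0],[0,0,0],[0,0,0],[0,0,0],[0,0,0],[0,0,0]])

```text
time: 11.38
position: [0.5802, -0.0163, 0.1299]
tool_rot: [-1.767, -1.851, -0.642]
ft_force: [0.0, -0.7, -2.2]
grip_width: 0.247
grip_force: 49.9
```

```bash
python3 - <<'E'
from h import *
s=get_state();print("blade front",fx(s['position'])+[77,0],"under",s['position'][2]-.0694)
np.save("s6.npy",np.r_[s['position'],s['tool_rot']])
im=get_image("wrist")[:,:,::-1]; cv2.imwrite("pics/w6.png",im)
cv2.imwrite("pics/c6.png",cv2.resize(im[0:200,200:440],None,fx=3,fy=3,interpolation=cv2.INTER_CUBIC))
M=ori(FX); rel(fixp(-.16,-.001,.115),M)
for t in("w6",):
    im=cv2.imread(f"pics/{t}.png")[...,::-1]; hsv=cv2.cvtColor(im,cv2.COLOR_RGB2HSV); m=((hsv[...,0]<20)&(hsv[...,1]>80)&(hsv[...,2]>40)); m[:,:258]=0;m[:,375:]=0;m[215:]=0
    v,u=np.nonzero(m);print(len(u), u.min(),u.max(),v.min(),v.max())
E
```

```text
blade front [-44.5  -1.2] under 0.06050120869984964
t 11.43 pos [ 0.5808 -0.0194  0.1293] F [ 0.1 -3.3 -2.4] w 21.7
xyz [ -50.7    0.3 -114.3] dr [ 0.004  0.002 -0.009] norm 125.1 0.01
2987 282 348 42 88
```

```bash
python3 - <<'E'
from h import *
a=np.load("s6.npy");s=dict(position=a[:3],tool_rot=a[3:]); f,cx,cy,T=wcam(s)
def wp(p):
    q=T[:3,:3].T@(np.asarray(p)-T[:3,3]); th=np.arctan2(np.hypot(q[0],q[1]),q[2]); k=f*th/np.hypot(q[0],q[1]); return np.array([cx+k*q[0],cy+k*q[1]])
W=lambda x,y,z: np.r_[FO+FX*x+FY*y,z]
print("head edge row",wp(W(.005,0,.189)),"blade top",wp(W(-.0445,0,.105)))
for cxm,z in[(.100,.071),(.086,.075),(.08,.075),(.07,.075),(.125,.075),(.139,.075)]:
    for r,n in((.025,"barrel"),):
        vs=[wp(W(cxm+r*np.cos(t),0,z+r*np.sin(t)))[1] for t in np.linspace(0,6.283,73)]; 
        L=wp(W(cxm-.01,.032,z+.02));Rr=wp(W(cxm-.01,-.032,z+.02))
        print(cxm,z,n,round(min(vs),1),round(max(vs),1),"u",L[0].round(1),Rr[0].round(1))
im=cv2.imread("pics/w6.png"); 
for v in range(20,110,5): print(v,im[v,317][::-1],im[v,276][::-1],im[v,354][::-1])
E
```

```text
head edge row [313.60192399  24.4611912 ] blade top [314.81775664 167.69201415]
0.1 0.071 barrel 42.3 88.3 u 282.0 346.9
0.086 0.075 barrel 47.4 95.2 u 280.7 348.2
0.08 0.075 barrel 51.0 99.5 u 280.3 348.6
0.07 0.075 barrel 57.3 106.9 u 279.5 349.4
0.125 0.075 barrel 26.1 70.0 u 283.2 345.5
0.139 0.075 barrel 19.4 61.9 u 284.1 344.5
20 [73 73 73] [155 155 155] [25 23 23]
25 [59 59 62] [158 159 158] [148 147 147]
30 [43 40 43] [160 160 160] [161 160 160]
35 [43 43 44] [156 155 155] [162 161 160]
40 [43 44 45] [122 121 122] [84 83 84]
45 [111  69  47] [55 54 54] [53 53 54]
50 [116  70  45] [65 64 65] [54 52 53]
55 [118  73  50] [58 58 56] [28 26 30]
60 [125  74  52] [75 75 75] [19 24 25]
65 [112  68  47] [61 59 59] [25 27 28]
70 [109  67  47] [25 20 22] [44 45 45]
75 [103  65  46] [104 104 104] [67 66 64]
80 [94 60 42] [173 172 171] [61 62 60]
85 [78 49 37] [180 179 180] [121 121 119]
90 [127 127 125] [214 212 211] [142 141 142]
95 [123 123 123] [211 209 208] [156 153 154]
100 [128 127 126] [128 127 127] [154 152 150]
105 [126 127 126] [129 129 127] [157 155 154]
```

View pics/c6.png

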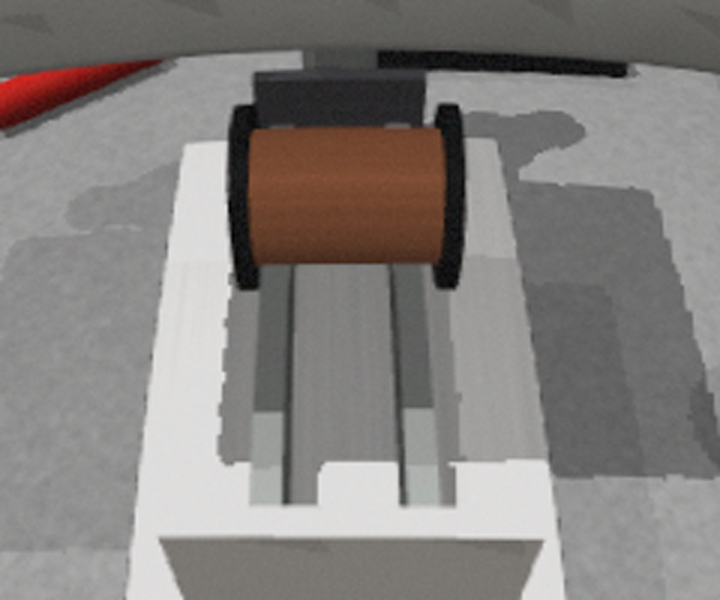

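The barrel spans rows 42–88, which is exactly what the notch position predicts, so the coil is seated. I'll retreat and return the paddle.

send_rows(xyz=[[2,0,-4],[4,0,-14],[4,0,-28],[0,0,-44],[-8,0,-60],[-18,0,-74],[-29,0,-88],[-39,0,-100],[-46,0,-109],[-51,0,-114]], dr=[[0,0,0],[0,0,0],[0,0,0],[0,0,0],[0,0,0],[0,0,0],[0,0,0],[0,0,0],[0,0,0],[0,0,0]])

```text
time: 12.27
position: [0.586, -0.1241, 0.1854]
tool_rot: [-1.761, -1.854, -0.642]
ft_force: [1.1, 0.4, -1.7]
grip_width: 0.253
grip_force: 49.9
```

```bash
python3 - <<'E'
from h import *
a=np.load("sg.npy"); rel(a[:3]+[0,0,.07],R.from_rotvec(a[3:]).as_matrix())
E
```

```text
t 12.27 pos [ 0.586  -0.1241  0.1854] F [ 1.1  0.4 -1.7] w 22.0
xyz [-242.9  -37.8 -150.1] dr [-0.045 -0.004  0.052] norm 288.0 0.069
```

send_rows(xyz=[[-10,-1,-6],[-29,-4,-18],[-56,-9,-35],[-87,-13,-53],[-117,-18,-72],[-148,-23,-91],[-178,-28,-110],[-206,-32,-127],[-229,-36,-141],[-243,-38,-150]], dr=[[0,0,0],[-0.005,0,0.006],[-0.01,0,0.012],[-0.015,0,0.018],[-0.02,0,0.024],[-0.025,0,0.03],[-0.03,0,0.036],[-0.036,0,0.042],[-0.042,-0.004,0.048],[-0.045,-0.004,0.052]])

```text
time: 13.1
position: [0.5598, -0.4119, 0.1396]
tool_rot: [-1.84, -1.798, -0.662]
ft_force: [0.1, -0.1, -2.3]
grip_width: 0.247
grip_force: 49.9
```

```bash
python3 - <<'E'
from h import *
a=np.load("sg.npy"); rel(a[:3]+[0,0,.004],R.from_rotvec(a[3:]).as_matrix())
E
```

```text
t 13.1 pos [ 0.5598 -0.4119  0.1396] F [ 0.1 -0.1 -2.3] w 21.5
xyz [-36.9   3.3  50.2] dr [-0.001  0.002 -0.006] norm 62.4 0.007
```

send_rows(xyz=[[-4,0,5],[-9,1,12],[-15,1,20],[-21,2,29],[-27,3,37],[-32,3,43],[-35,3,47],[-37,3,50],[-37,3,50],[-37,3,50]], dr=[[0,0,0],[0,0,0],[0,0,0],[0,0,0],[0,0,0],[0,0,0],[0,0,0],[0,0,0],[0,0,0],[0,0,0]])

```text
time: 13.93
position: [0.5655, -0.4029, 0.0806]
tool_rot: [-1.833, -1.803, -0.666]
ft_force: [-0.5, -1.0, -1.9]
grip_width: 0.255
grip_force: 49.9
```

```bash
python3 - <<'E'
from h import *
a=np.load("sg.npy"); rel(a[:3],R.from_rotvec(a[3:]).as_matrix())
E
```

```text
t 13.93 pos [ 0.5655 -0.4029  0.0806] F [-0.5 -1.  -1.9] w 22.1
xyz [-8.6 -2.6  2.2] dr [-0.001 -0.    -0.   ] norm 9.3 0.001
```

send_rows(xyz=[[-0.5,0,0.5],[-1,0,1],[-1.5,0,1.7],[-2,0,2.3],[-2.5,0,3],[-3,0,3.5],[-3.5,0,4],[-3.9,0,4.6],[-3.9,0,4.6],[-3.9,0,4.6]], dr=[[0,0,0],[0,0,0],[0,0,0],[0,0,0],[0,0,0],[0,0,0],[0,0,0],[0,0,0],[0,0,0],[0,0,0]])

```text
time: 14.77
position: [0.5654, -0.4029, 0.0743]
tool_rot: [-1.833, -1.803, -0.665]
ft_force: [-0.2, -0.4, -2.4]
grip_width: 0.252
grip_force: 49.9
```

```bash
python3 - <<'E'
from h import *
a=np.load("sg.npy"); rel(a[:3],R.from_rotvec(a[3:]).as_matrix()); s=get_state(); print(s['torque'].round(2))
E
```

```text
t 14.77 pos [ 0.5654 -0.4029  0.0743] F [-0.2 -0.4 -2.4] w 22.0
xyz [-4.5 -2.5 -2.6] dr [-0.001 -0.    -0.   ] norm 5.8 0.002
[-1.07 -0.02 -0.02]
```

send_rows(xyz=[[-0.2,0,0.2],[-0.3,0,0.4],[-0.5,0,0.6],[-0.6,0,0.7],[-0.7,0,0.9],[-0.9,0,1.1],[-1,0,1.2],[-1,0,1.2],[-1,0,1.2],[-1,0,1.2]], dr=[[0,0,0],[0,0,0],[0,0,0],[0,0,0],[0,0,0],[0,0,0],[0,0,0],[0,0,0],[0,0,0],[0,0,0]])

```text
time: 15.6
position: [0.5654, -0.4031, 0.0734]
tool_rot: [-1.833, -1.803, -0.666]
ft_force: [-1.9, -0.7, 2.2]
grip_width: 0.253
grip_force: 49.9
```

```bash
python3 - <<'E'
from h import *
a=np.load("sg.npy"); rel(a[:3],R.from_rotvec(a[3:]).as_matrix()); s=get_state(); print(s['torque'].round(2))
E
```

```text
t 15.6 pos [ 0.5654 -0.4031  0.0734] F [-1.9 -0.7  2.2] w 22.0
xyz [-3.9 -2.5 -3.2] dr [-0.001 -0.    -0.   ] norm 5.6 0.001
[-0.49  0.12  0.3 ]
```

The wrist force shows the foot has touched down, so I release and retreat along the handle.

send_rows(xyz=[[0,0,0],[0,0,0],[0,0,0],[0,0,0],[0,0,0],[0,0,0],[0,0,0],[0,0,0],[0,0,0],[0,0,0]], dr=[[0,0,0],[0,0,0],[0,0,0],[0,0,0],[0,0,0],[0,0,0],[0,0,0],[0,0,0],[0,0,0],[0,0,0]], jaw=60)

```text
time: 16.43
position: [0.5654, -0.403, 0.0728]
tool_rot: [-1.833, -1.803, -0.665]
ft_force: [-0.3, -0.5, -0.7]
grip_width: 0.689
grip_force: 0.0
```

send_rows(xyz=[[0,0,-4],[0,0,-12],[0,0,-22],[0,0,-36],[0,0,-52],[0,0,-68],[0,0,-84],[0,0,-100],[0,0,-112],[0,0,-118]], dr=[[0,0,0],[0,0,0],[0,0,0],[0,0,0],[0,0,0],[0,0,0],[0,0,0],[0,0,0],[0,0,0],[0,0,0]])

```text
time: 17.27
position: [0.5643, -0.481, 0.1655]
tool_rot: [-1.837, -1.805, -0.666]
ft_force: [-0.3, -0.0, -0.3]
grip_width: 0.689
grip_force: 0.0
```

```bash
python3 - <<'E'
from h import *
s=get_state(); print(s['time'],s['position'].round(4),s['grip_width'],s['ft_force'].round(1))
im=get_image("wrist")[:,:,::-1]; cv2.imwrite("pics/w9.png",im)
a=np.load("s1.npy"); g=cv2.cvtColor(im,cv2.COLOR_BGR2GRAY); f,cx,cy,T=wcam(s)
def wp(p):
    q=T[:3,:3].T@(np.asarray(p)-T[:3,3]); h=np.hypot(q[0],q[1]); k=f*np.arctan2(h,q[2])/h; return np.array([cx+k*q[0],cy+k*q[1]])
m=(g>110).astype(np.uint8)*255; n,l,st,c=cv2.connectedComponentsWithStats(m[140:250,255:385]); i=1+np.argmax(st[1:,4]);b=st[i]; print("white bbox",255+b[0],140+b[1],255+b[0]+b[2],140+b[1]+b[3],b[4])
# expected upright paddle from release pose (grip .5654,-.4031)
d=np.array([.5654-.5628,-.4031+.408,0])
for n,p in [("bl",(.5205,-.3325,.049)),("br",(.6103,-.334,.049)),("fl",(.5211,-.4133,.012)),("fr",(.608,-.4149,.012)),("end low l",(.5511,-.4415,.102)),("end low r",(.5724,-.4419,.102))]: print(n,wp(np.array(p)+d).round(1))
E
```

```text
17.2667 [ 0.5643 -0.481   0.1655] 0.6890228565547613 [-0.3 -0.  -0.3]
white bbox 274 146 359 230 6744
bl [276.1 147.8]
br [359.  147.7]
fl [278.1 229.7]
fr [358.2 229.7]
end low l [302.3 228.8]
end low r [329.8 228.8]
```

The paddle outline matches the upright pose expected on the mat. I hand in.

```bash
python3 -c "
from bench import *
print(close_job())"
```

```text
the job is handed in; nothing more can be done
None
```

The coil is resting in the notch, the paddle is standing upright and released on its mat, and I handed the job in at about 17.3 s of the 51 s allowed; no verdict came back.

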